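# Load the float and draw out the caddy handle

## Task

Take the round steel float off its pedestal and lower it gently into the deep bin of the kit caddy, without dropping or knocking it, and let go of it there. Then squeeze in the button on the side of the caddy's handle, pull the handle straight up past its first stop to its second stop (fully out), and finish while still gripping the handle and holding it there, because it springs back in when let go. Leave the other things on the bench alone.

Things in the scene. Friction and masses are not known exactly. Their poses are not given: they have to be found in the camera images.
- float_center (a point): Centre of the float: a thin hollow polished steel ball, 56 mm in diameter, about 40 g, easily dented. At the start it rests on the mouth of a black round cup-shaped pedestal (44 mm across, its rim 40 mm above the bench) in the middle of a flat wooden board; the ball's centre is then about 63 mm above the bench. Hold it by its middle. Set it down with its underside within a few mm of the bin's floor before letting go. The axes of this point mean nothing.
- board_center (a point): Middle of the top face of the wooden board under the pedestal (z up, 10 mm above the bench; x and y along the board's edges). Board 200 (x) by 160 (y) by 10 mm, fixed to the bench. Two small bystanders stand on it near opposite corners, at about (70, 50) and (-80, -50) mm from the middle in these axes, neither higher than 32 mm above the bench.
- bin_floor (a point): Centre of the inner floor of the caddy's deep bin, 34 mm above the bench; z up, x and y along the walls. The floor is a felt-faced sprung plate: gives from about 1 N, bottoms 8 mm lower at 7 N (this point stays). Open aluminium box, 4 mm walls, 162 (x) by 132 (y) mm inside, 75 mm deep, rim 109 mm above the bench. The caddy is fixed. The handle post stands beside it, axis 130 mm away along -y.
- grip_center (a point): Centre of the black grip of the caddy's telescoping handle: a block 60 mm (x) by 28 mm (y) by 40 mm high (z up), same axes as bin_floor. With the handle down it is 142 mm above the bench, the grip's top at 162 mm and its underside 5 mm above the collar of its post (collar 54 x 62 mm). The bin's rim is 33 mm lower than this point. The handle slides straight up.
- button (a joint): Travel of the latch button (m). The button is a bare aluminium plate 34 mm (x) by 30 mm high in the middle of the grip's -y face, standing 6 mm proud of it; 0 = out, 0.006 = fully in (flush). It springs out again; about 3 N starts it and 7 N holds it fully in. Gripping the grip from above with the fingers closing along its y axis (34 mm over button and grip, 28 mm with the button in) presses it. Until it is in by about 4 mm a hook locks the handle down.
- handle (a joint): Draw of the inner section of the handle (m): 0 = in, 0.06 = fully out. It comes out first, against about 3 to 4 N; its end is the first stop.
- tube (a joint): Draw of the outer section (m): 0 = in, 0.07 = fully out. It follows once the inner section is at its end, when the pull grows to about 7 to 9 N; its end is the second stop, which is hard. The grip is then 130 mm higher than at the start. Springs draw both sections back when the grip is let go.
- screwdriver: Bystander: loose screwdriver lying on the bench between the two work places. Leave alone. Origin on its underside.
- bushing: Bystander: loose brass ring standing on the board near one corner, 28 mm across, 22 mm high. Leave alone. Origin under its centre.
- dolly: Bystander: loose dark steel stepped round weight on the board near the opposite corner, 32 mm across, 20 mm high. Leave alone. Origin under its centre.
- can: Bystander: loose aluminium can, 66 mm across, 120 mm high, standing a little beyond the two work places. Leave alone. Origin under its centre.
Mind the look-alikes: they are no part of the job. Of the things like the part that bears float_center, leave any that is blue, pink or purple; of the rest the smaller one is meant.

How it is judged:
On the way, in this order (a step that is already met when the one before it is completed fails the run):
1. the float lies at rest in the bin, let go, with the handle still down (x of float_center in the frame of bin_floor between -0.06 and 0.06 m and y of float_center in the frame of bin_floor between -0.06 and 0.06 m and z of float_center in the frame of bin_floor below 0.036 m and contact force between float and the fingers below 0.1 N and linear speed of float below 0.03 m/s and value of joint each of handle, tube below 0.01 m), for 0.2 s.
2. the button is squeezed in (value of joint button above 0.004 m), for 0.1 s.
3. the handle reaches its first stop (value of joint handle above 0.055 m).
At the end, for the whole second after the job is handed in: The float lies in the bin, not touched by the fingers; both sections of the handle are within 5 mm of their ends (second stop), and the fingers still grip the handle with more than 3 N (x of float_center in the frame of bin_floor between -0.06 and 0.06 m and y of float_center in the frame of bin_floor between -0.06 and 0.06 m and z of float_center in the frame of bin_floor below 0.036 m and contact force between float and the fingers below 0.1 N and value of joint handle above 0.055 m and value of joint tube above 0.065 m and contact force between handle and the fingers above 3 N); the arm keeps its last pose, push and grip.
It fails at once if the float is pressed or knocked hard (more than 15 N) against the caddy (contact force between float and caddy above 15 N).
It fails at once if the float is let drop into the bin (free of the fingers more than 20 mm above the bin's floor) (x of float_center in the frame of bin_floor between -0.06 and 0.06 m and y of float_center in the frame of bin_floor between -0.06 and 0.06 m and z of float_center in the frame of bin_floor between 0.048 and 0.3 m and contact force between float and the fingers below 0.02 N).
It fails at once if the float is dropped on the bench (contact force between float and table above 0.05 N).
It fails at once if another loose thing on the bench is disturbed (moved more than 30 mm) (distance of any of screwdriver, bushing, dolly, can from where it was at the start of the episode above 0.03 m).
It also fails if it takes over 58 s, if anything falls off the work surface, if the arm or the gripper's body presses on something with over 40 N, if the wrist force passes 120 N, or if a joint passes its speed limit or range.

## Robot

A 6-joint arm with a two-finger parallel gripper is mounted at the origin on the work surface. World frame = base frame: x ahead of the robot, y to its left, z up, the work surface at z = 0. Lengths are in m, angles in rad, forces in N, time in s.
With the tool pointing down it reaches from about 0.375 to 0.9 m from the base axis. Payload 3.1 kg.
Tool frame: the origin (TCP) lies between the finger pads; the fingertips stand 19 mm ahead of it and the grasp point (between the pads) is the TCP; z points along the fingers, y is the direction in which the jaws open and shut (so a half turn about z gives the same grasp; the last joint's range is limited). The gripper opens to 87 mm and grips with 3 to 60 N. Pads are 19 mm wide; open, the fingers measure 117 mm over their backs; the gripper's body (75 mm by 190 mm) begins 51 mm behind the grasp point.
Start: joints at [-1.385, 0.527, 1.433, -0, 1.181, -0.178], TCP at [0.222, -0.584, 0.242] pointing down, gripper open.
Joint ranges: [-3.08, 3.08], [-0.75, 2.2], [0.22, 2.44], [-1.43, 4.57], [0, 2.65], [-2.85, 2.85]. Speed limits (rad/s): [2.79, 2.79, 3.14, 3.14, 3.14, 3.14].

## Interface

Orientations are given as a unit quaternion [x, y, z, w].
In Python, from rig import robot gives the robot as it stands.
- The arm moves only by the tool apply_moves, never from a script. Its argument "series" is a list of rows, each a list of 7 numbers: the shift along the tool's x, y, z in cm, then the turn, a rotation vector about the tool's x, y, z in degrees, then the opening, from 0 (shut) to 1 (fully open). In form: [[dx, dy, dz, rx, ry, rz, grip], ...]. A call has 1 to 5 rows; each row is the pose to reach, as a shift and turn from the pose commanded when the call began, along the tool's axes at that moment; what a row does not reach only later rows make up. A row lasts 1/12 s, in which the tool goes at most 41.7 mm and 7.16 degrees, less where a joint would pass 70% of its speed; a pose out of reach is approached as far as the arm can. A call with a gripper value outside its range is refused whole. The fingers move at their own pace and stop on an object; "newtons" is the grip in N (left out, the last holds). Time passes only in rows, so rows that repeat a pose let the fingers close. It gives the time, the measured TCP pose, the force and the opening at its end, in the units of the state.
- robot.get_obs(): the state, without advancing time (a new reading comes with each control period).
- robot.camera(name): name is "side" or "top" or "wrist"; returns the picture (400x640x3 uint8, red, green, blue); there is no depth.
- robot.camera_params(name): a dict with "mtx" (3x3 intrinsics, pixels), "D" ([k1, k2, p1, p2, k3] as OpenCV has them; the pictures are not rectified), "origin" and "rotation" of the camera in the world. Camera axes: x right, y down, z forward; pixel columns grow to the right and rows downward; lengths in m; the calibration is good to about 2 mm. A picture is of the moment at which its call begins: read the wrist's pose just before it. camera_params takes no time and is no camera call; for the wrist camera it gives the pose at the moment of the call.
- robot.hand_in(): hands the job in, once; it reports no verdict.
The state is a dict: "time": time; "q": joint angles; "joint_velocities": joint speeds; "joint_torque": joint torques, N m; "position": TCP position; "tool_rot": TCP orientation; "ft_force": force on the tool from outside, world axes, zero at the start; "moment": the same for the moment, N m; "grip_width": finger opening in m.
Only numpy, scipy, OpenCV 4.12 (cv2) and the standard library are available. Lean on these libraries where they do the work, as an engineer would, in place of code of your own. Each camera call takes 0.05 s, during which the arm holds its last target. There are 200 camera calls.

## Working session

There is one attempt and no reset: what is moved stays moved. The work goes in short steps, Python scripts to look and compute and a tool call to move; the robot and the scene stay as the last step left them, time stands still between calls to the robot, and variables do not carry over. Pictures are saved under pics/ and viewed, about 8 in all and at most 12, crops included, and the job is handed in when it is done.

Besides the shell and the picture viewer there is one more tool, called after ">>>" in YAML: its name, and indented under it one key for each argument. apply_moves: Moves the arm, as the interface text tells. Its arguments: {"type":"object","properties":{"series":{"type":"array"},"newtons":{"type":"number"}},"required":["series"]}

```bash
mkdir -p pics
cat > h.py <<'E'
import numpy as np, cv2
from rig import robot
def save(img,n): cv2.imwrite('pics/'+n,cv2.cvtColor(img,cv2.COLOR_RGB2BGR))
def ray(p,uv):
    n=cv2.undistortPoints(np.array([[uv]],float),np.array(p['mtx']),np.array(p['D']))[0,0]
    R=np.array(p['rotation']); d=R@np.array([n[0],n[1],1.]); return np.array(p['origin'],float),d/np.linalg.norm(d)
def onz(p,uv,z):
    o,d=ray(p,uv); return o+d*(z-o[2])/d[2]
def two(p1,a,p2,b):
    o1,d1=ray(p1,a);o2,d2=ray(p2,b)
    s=np.linalg.lstsq(np.c_[d1,-d2],o2-o1,rcond=None)[0]
    A=o1+s[0]*d1;B=o2+s[1]*d2; return (A+B)/2,np.linalg.norm(A-B)
def proj(p,X):
    R=np.array(p['rotation']); t=-R.T@np.array(p['origin'],float)
    return cv2.projectPoints(np.array([X],float),cv2.Rodrigues(R.T)[0],t,np.array(p['mtx']),np.array(p['D']))[0][0,0]
E
python3 - <<'E'
from h import *
for n in('top','side'):
    save(robot.camera(n),n+'0.png'); p=robot.camera_params(n); print(n,np.round(p['origin'],3),np.round(p['rotation'],3).tolist(),p['mtx'])
o=robot.get_obs();print(o['tool_rot'],o['time'],o['grip_width'])
E
```

```text
top [0.416 0.029 1.436] [0.71, -0.703, 0.04, -0.032] [[502.13837585   0.         324.80473094]
 [  0.         502.13837585 209.09969349]
 [  0.           0.           1.        ]]
side [0.318 0.566 0.657] [-0.187, 0.895, -0.396, 0.078] [[392.05369138   0.         327.51691247]
 [  0.         392.05369138 199.67449621]
 [  0.           0.           1.        ]]
[ 9.83504742e-01  1.80879663e-01 -1.72690751e-05 -9.84531550e-04] 0.1 0.08690705521896347
```

View pics/top0.png

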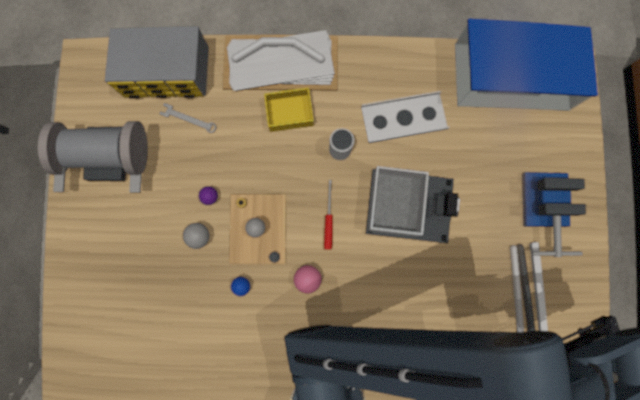

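View pics/side0.png

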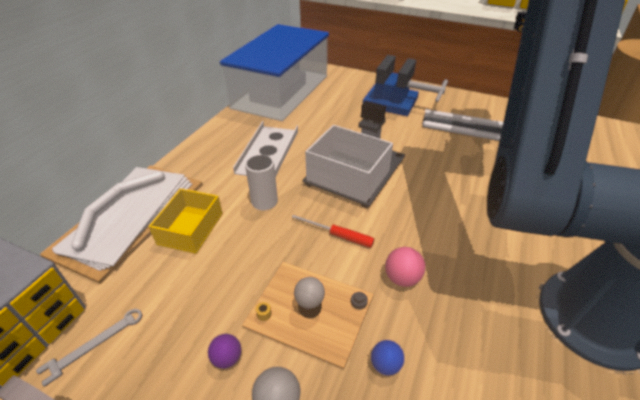

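The top view shows the ball candidates: grey on the board (255,228), larger grey (196,235), purple (208,195), blue (241,286) and pink (307,278). I choose the smaller grey one, which sits on the board's pedestal. The caddy bin is at about (400,200), with the handle grip to its right at about (452,204).

```bash
sed -i "s/R=np.array(p\['rotation'\])/R=rot(p)/" h.py
cat >> h.py <<'E'
from scipy.spatial.transform import Rotation as Ro
def rot(p): return Ro.from_quat(p['rotation']).as_matrix()
E
python3 - <<'E'
from h import *
T=robot.camera_params('top');S=robot.camera_params('side')
print(rot(T).round(2).tolist(), proj(T,[0.222,-0.584,0.242]))
print('float',two(T,(255.5,227.5),S,(309,293)),onz(T,(255.5,227.5),.063))
for n,uv,z in[('bigball',(196,235),.04),('pink',(307,278),.03),('bush',(241,202),.02),('dolly',(274,257),.02),('can',(341,140),.12),('drv',(328,230),.01),('grip',(452,204),.162)]: print(n,onz(T,uv,z).round(3))
t=cv2.imread('pics/top0.png')
a=cv2.resize(t[150:260,350:480],None,fx=4.5,fy=4.5,interpolation=cv2.INTER_CUBIC)
b=cv2.resize(t[185:275,180:300],None,fx=4.5,fy=4.5,interpolation=cv2.INTER_CUBIC)
b=cv2.copyMakeBorder(b,0,0,0,a.shape[1]-b.shape[1],0)
# a offset (350,150) b offset (180,185)
cv2.imwrite('pics/c1.png',cv2.resize(np.vstack([a,b]),None,fx=.65,fy=.65))
cv2.imwrite('pics/c1.png',cv2.resize(a,(780,660))[:600])
cv2.imwrite('pics/c2.png',b)
E
```

```text
[[0.01, -0.99, 0.1], [-1.0, -0.01, -0.01], [0.01, -0.1, -0.99]] [567.96996869 339.76701749]
float (array([0.50426019, 0.20499627, 0.06080636]), np.float64(0.00022494219596820195)) [0.50401319 0.20467869 0.063     ]
bigball [0.482 0.375 0.04 ]
pink [0.367 0.062 0.03 ]
bush [0.579 0.253 0.02 ]
dolly [0.424 0.156 0.02 ]
can [ 0.738 -0.026  0.12 ]
drv [0.503 0.005 0.01 ]
grip [ 0.563 -0.313  0.162]
```

View pics/c1.png

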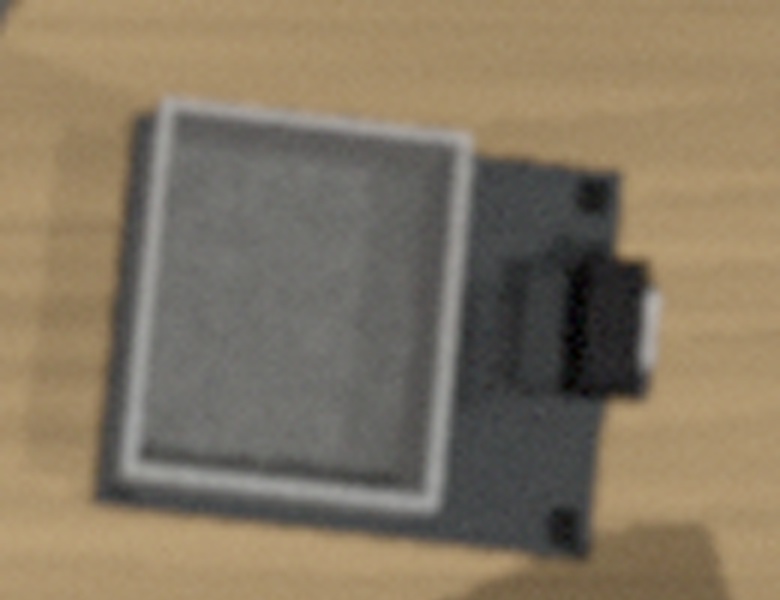

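View pics/c2.png

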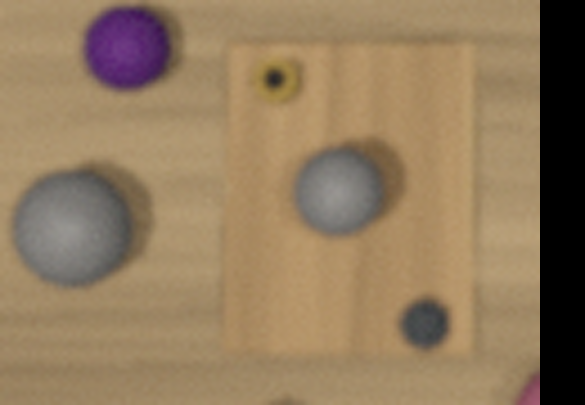

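The chosen ball is a grey float, about (255.1,227.7) in the full image, with the brass bushing and dark dolly at opposite board corners. The bin's rim corners and the grip (top centre at crop (613,330), light button on its right side) are clear.

Run:
```python
from h import *
T=robot.camera_params('top')
f=onz(T,(255.1,227.7),.063);print('float',f)
C=[onz(T,(c[0]/6+350-.4,c[1]/6+150-.4),.109) for c in[(170,104),(467,137),(436,505),(130,475)]]
for c in C:print(c.round(4))
b=np.mean(C,0);print('bin',b)
x=(C[0]+C[1]-C[2]-C[3])[:2];y=(C[0]+C[3]-C[1]-C[2])[:2]
print(np.linalg.norm(x)/2,np.linalg.norm(y)/2,np.degrees(np.arctan2(x[1],x[0])),np.degrees(np.arctan2(-y[0],y[1])))
yh=y/np.linalg.norm(y)
print('grip from bin',b[:2]-.13*yh,'seen',onz(T,(613/6+350-.4,330/6+150-.4),.162))
print('board',np.mean([onz(T,(u/4.5+180-.4,v/4.5+185-.4),.01) for u,v in[(232,42),(473,43),(474,353),(226,352)]],0))
o=robot.get_obs();print(o['position'],Ro.from_quat(o['tool_rot']).as_matrix().round(3).tolist())
```

```text
float [0.50345072 0.20576788 0.063     ]
[ 0.6676 -0.1262  0.109 ]
[ 0.6547 -0.2608  0.109 ]
[ 0.4888 -0.2448  0.109 ]
[ 0.501  -0.1082  0.109 ]
bin [ 0.57801859 -0.18498535  0.109     ]
0.1671294884221609 0.1361429528780685 -5.845242721681932 -5.299044344906721
grip from bin [ 0.56601257 -0.31442976] seen [ 0.56188765 -0.31194836  0.162     ]
board [0.50519792 0.20557075 0.01      ]
[ 0.22228284 -0.58346365  0.24066585] [[0.935, 0.356, -0.0], [0.356, -0.935, 0.002], [0.0, -0.002, -1.0]]
```

>>> apply_moves:
  series:
    - [2.47, -2.89, 0, 0, 0, -6.4, 1]
    - [4.94, -5.78, 0, 0, 0, -12.8, 1]
    - [7.41, -8.67, 0, 0, 0, -19.2, 1]
    - [9.88, -11.56, 0, 0, 0, -25.6, 1]
    - [12.35, -14.45, 0, 0, 0, -32, 1]
  newtons: 5

```text
time: 0.52
position: [0.2865, -0.4031, 0.2411]
tool_rot: [0.894, 0.447, 0.0, -0.001]
ft_force: [0.3, -1.0, -0.1]
grip_width: 0.0871
```

>>> apply_moves:
  series:
    - [3.62, -1.15, 0, 0, 0, -6.35, 1]
    - [7.24, -2.3, 0, 0, 0, -12.7, 1]
    - [10.86, -3.45, 0, 0, 0, -19.05, 1]
    - [14.48, -4.6, 0, 0, 0, -25.4, 1]
    - [18.1, -5.75, 0, 0, 0, -31.75, 1]

```text
time: 0.93
position: [0.35, -0.2242, 0.2414]
tool_rot: [0.738, 0.675, 0.0, -0.0]
ft_force: [0.6, 0.4, 1.0]
grip_width: 0.0872
```

>>> apply_moves:
  series:
    - [3.68, 0.93, 0, 0, 0, 0, 1]
    - [7.36, 1.86, 0, 0, 0, 0, 1]
    - [11.04, 2.79, 0, 0, 0, 0, 1]
    - [14.72, 3.72, 0, 0, 0, 0, 1]
    - [18.4, 4.65, 0, 0, 0, 0, 1]

```text
time: 1.35
position: [0.4136, -0.0454, 0.2415]
tool_rot: [0.74, 0.673, -0.0, -0.0]
ft_force: [0.8, -1.0, -0.3]
grip_width: 0.0868
```

>>> apply_moves:
  series:
    - [3.7, 0.95, 0, 0, 0, 0, 1]
    - [7.4, 1.9, 0, 0, 0, 0, 1]
    - [11.1, 2.85, 0, 0, 0, 0, 1]
    - [14.8, 3.8, 0, 0, 0, 0, 1]
    - [18.5, 4.75, 0, 0, 0, 0, 1]

```text
time: 1.77
position: [0.4782, 0.1345, 0.2413]
tool_rot: [0.74, 0.673, -0.0, -0.0]
ft_force: [0.4, -1.0, -0.1]
grip_width: 0.0869
```

>>> apply_moves:
  series:
    - [3, 0.8, 0, 0, 0, 0, 1]
    - [5.5, 1.4, 0, 0, 0, 0, 1]
    - [6, 1.6, 0, 0, 0, 0, 1]
    - [6, 1.6, 0, 0, 0, 0, 1]
    - [6, 1.6, 0, 0, 0, 0, 1]

```text
time: 2.18
position: [0.4991, 0.1901, 0.2411]
tool_rot: [0.739, 0.673, -0.001, -0.0]
ft_force: [-0.2, -0.3, 1.0]
grip_width: 0.0871
```

Run:
```python
from h import *
o=robot.get_obs();W=robot.camera_params('wrist');im=robot.camera('wrist');save(im,'w1.png')
print(o['position'],o['tool_rot'],W['origin'],proj(W,[.5037,.2057,.063]))
```

```text
[0.49912055 0.19013147 0.2410565 ] [ 7.39418610e-01  6.73245274e-01 -9.37225652e-04 -2.06901758e-04] [0.50694145 0.27427041 0.38349176] [325.02488925 159.0751047 ]
```

View pics/w1.png

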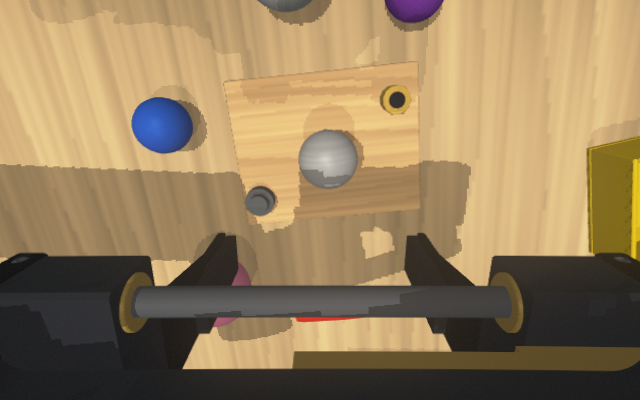

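The wrist view shows the float at (328,159), radius about 29 px, 3 px from the prediction, with the fingers straddling it left and right.

Run:
```python
from h import *
o=robot.get_obs();W=robot.camera_params('wrist')
g=cv2.imread('pics/w1.png',0)
c=cv2.HoughCircles(cv2.GaussianBlur(g,(5,5),1),cv2.HOUGH_GRADIENT,1,60,param1=100,param2=20,minRadius=25,maxRadius=34)[0]
print(c[:4])
c=min(c,key=lambda k:np.hypot(k[0]-328,k[1]-159))
X=onz(W,c[:2],.063);print(X)
R=Ro.from_quat(o['tool_rot']).as_matrix()
print(R.T@(np.array([X[0],X[1],.065])-o['position'])*100)
```

```text
[[327.5 159.5  29.9]
 [157.5 123.5  26.6]]
[0.50590496 0.20453061 0.063     ]
[ 1.57031895  0.57775549 17.6100458 ]
```

>>> apply_moves:
  series:
    - [1.5, 0.5, 2, 0, 0, 0, 1]
    - [1.55, 0.55, 5, 0, 0, 0, 1]
    - [1.55, 0.55, 8, 0, 0, 0, 1]
    - [1.55, 0.55, 10, 0, 0, 0, 1]
    - [1.55, 0.55, 10, 0, 0, 0, 1]

```text
time: 2.65
position: [0.5033, 0.2032, 0.1378]
tool_rot: [0.74, 0.672, -0.004, -0.002]
ft_force: [0.3, 0.2, 0.2]
grip_width: 0.0872
```

Run:
```python
from h import *
o=robot.get_obs();W=robot.camera_params('wrist');save(robot.camera('wrist'),'w2.png')
g=cv2.imread('pics/w2.png',0)
c=cv2.HoughCircles(cv2.GaussianBlur(g,(5,5),1),cv2.HOUGH_GRADIENT,1,60,param1=100,param2=20,minRadius=35,maxRadius=60)
print(c, proj(W,[.5055,.205,.063]))
R=Ro.from_quat(o['tool_rot']).as_matrix()
if c is not None:
  for k in c[0][:3]:
    X=onz(W,k[:2],.063); print(X,R.T@(np.array([X[0],X[1],.066])-o['position'])*100)
```

```text
[[[327.5 210.5  42.9]
  [101.5 151.5  47.1]
  [466.5 309.5  56. ]]] [325.55240715 211.78035475]
[0.50687952 0.20578886 0.063     ] [0.31310346 0.39607521 7.17892105]
[0.36827539 0.2588038  0.063     ] [  4.25310842 -13.9104973    7.30241186]
[0.60063021 0.11982353 0.063     ] [-7.33914887 10.55629198  7.10600411]
```

View pics/w2.png

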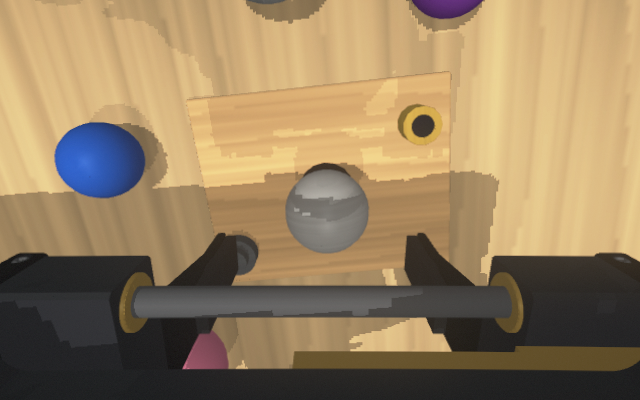

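The float is at (327,210) between the fingers, and the right fingertip column clears the dolly by a margin at height. I descend.

>>> apply_moves:
  series:
    - [0.2, 0.3, 2.5, 0, 0, 0, 1]
    - [0.2, 0.3, 5, 0, 0, 0, 1]
    - [0.2, 0.3, 6.5, 0, 0, 0, 1]
    - [0.2, 0.3, 7, 0, 0, 0, 1]
    - [0.2, 0.3, 7, 0, 0, 0, 1]

```text
time: 3.12
position: [0.5102, 0.2066, 0.0719]
tool_rot: [0.74, 0.673, -0.0, -0.0]
ft_force: [0.3, -0.6, 0.2]
grip_width: 0.0872
```

>>> apply_moves:
  series:
    - [0, 0, 0, 0, 0, 0, 1]
    - [0, 0, 0, 0, 0, 0, 1]
    - [0, 0, 0, 0, 0, 0, 1]

```text
time: 3.37
position: [0.511, 0.2074, 0.0731]
tool_rot: [0.74, 0.673, 0.001, 0.001]
ft_force: [-0.2, -0.6, 0.2]
grip_width: 0.087
```

Run:
```python
from h import *
o=robot.get_obs();W=robot.camera_params('wrist');save(robot.camera('wrist'),'w3.png')
print(o['position'],o['tool_rot'],o['ft_force'],proj(W,o['position']),proj(W,[.506,.2055,.063]))
g=cv2.imread('pics/w3.png',0)
c=cv2.HoughCircles(cv2.GaussianBlur(g,(5,5),1),cv2.HOUGH_GRADIENT,1,60,param1=100,param2=20,minRadius=48,maxRadius=75)
if c is not None:
  for k in c[0][:3]: print(k,onz(W,k[:2],.063))
```

```text
[0.51098834 0.20735467 0.07309225] [0.73970895 0.67292527 0.00127597 0.00079432] [-0.16310383 -0.55174776  0.24008818] [321.64812483 273.25245279] [311.86440434 266.74510187]
[311.5 268.5  57.4] [0.50572064 0.20454703 0.063     ]
[ 23.5 204.5  57.8] [0.37766422 0.25065525 0.063     ]
```

View pics/w3.png

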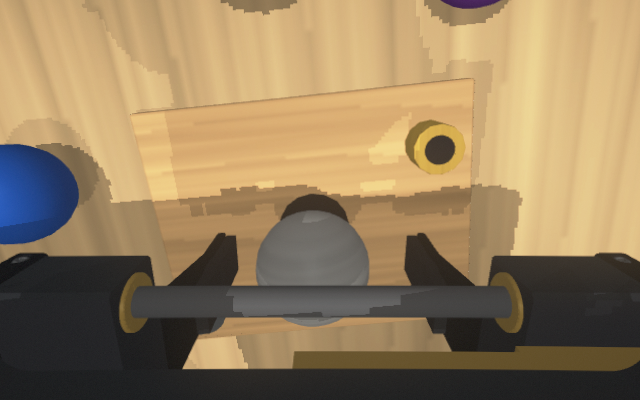

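The float is at (311,268), about 5 mm left of mid-jaw. I correct and go down a little.

>>> apply_moves:
  series:
    - [-0.25, -0.5, 0, 0, 0, 0, 1]
    - [-0.25, -0.5, 0.4, 0, 0, 0, 1]
    - [-0.25, -0.5, 0.7, 0, 0, 0, 1]
    - [-0.25, -0.5, 0.7, 0, 0, 0, 1]
    - [-0.25, -0.5, 0.7, 0, 0, 0, 1]

```text
time: 3.83
position: [0.5045, 0.2052, 0.0642]
tool_rot: [0.74, 0.673, -0.0, -0.0]
ft_force: [0.8, 0.2, 0.4]
grip_width: 0.0871
```

Run:
```python
from h import *
for i in range(3):
  o=robot.get_obs();W=robot.camera_params('wrist');save(robot.camera('wrist'),'w4.png')
  print(o['position'].round(4) if hasattr(o['position'],'round') else o['position'],o['ft_force'],proj(W,o['position']))
  g=cv2.imread('pics/w4.png',0)
  c=cv2.HoughCircles(cv2.GaussianBlur(g,(5,5),1),cv2.HOUGH_GRADIENT,1,60,param1=100,param2=20,minRadius=48,maxRadius=75)
  if c is not None:
   for k in c[0][:2]: print(k,onz(W,k[:2],.063))
```

```text
[0.5045 0.2052 0.0642] [0.81534151 0.18178252 0.35657398] [321.62712323 273.20631772]
[327.5 272.5  62. ] [0.50720605 0.20467545 0.063     ]
[ 29.5 196.5  49. ] [0.38276554 0.25406882 0.063     ]
[0.5047 0.2053 0.0643] [-0.55929788 -0.22356239  0.57023223] [321.65996073 273.2758997 ]
[324.5 270.5  59.2] [0.50607213 0.20582001 0.063     ]
[ 24.5 188.5  54. ] [0.38203153 0.25777656 0.063     ]
[0.5048 0.2053 0.0644] [ 0.43842621 -0.50956288  0.25908404] [321.68443952 273.20675375]
[323.5 272.5  61.3] [0.50560787 0.20477521 0.063     ]
```

>>> apply_moves:
  series:
    - [0, 0.1, -0.15, 0, 0, 0, 0.75]
    - [0, 0.1, -0.15, 0, 0, 0, 0.7]
    - [0, 0.1, -0.15, 0, 0, 0, 0.5]
    - [0, 0.1, -0.15, 0, 0, 0, 0.3]
    - [0, 0.1, -0.15, 0, 0, 0, 0.3]
  newtons: 6

```text
time: 4.4
position: [0.5057, 0.2051, 0.0661]
tool_rot: [0.74, 0.673, -0.0, -0.0]
ft_force: [0.1, 0.2, 0.1]
grip_width: 0.0616
```

>>> apply_moves:
  series:
    - [0, 0, 0, 0, 0, 0, 0.3]
    - [0, 0, 0, 0, 0, 0, 0.3]
    - [0, 0, 0, 0, 0, 0, 0.3]
    - [0, 0, 0, 0, 0, 0, 0.3]

```text
time: 4.73
position: [0.5062, 0.2052, 0.0662]
tool_rot: [0.74, 0.673, 0.0, 0.0]
ft_force: [1.1, -0.6, -0.4]
grip_width: 0.0554
```

>>> apply_moves:
  series:
    - [0, 0, -1, 0, 0, 0, 0.3]
    - [0, 0, -3.5, 0, 0, 0, 0.3]
    - [0, 0, -7, 0, 0, 0, 0.3]
    - [0, 0, -10.5, 0, 0, 0, 0.3]
    - [0, 0, -12.5, 0, 0, 0, 0.3]

```text
time: 5.15
position: [0.5064, 0.2055, 0.1949]
tool_rot: [0.74, 0.673, 0.002, 0.001]
ft_force: [0.6, 0.2, 0.3]
grip_width: 0.0551
```

>>> apply_moves:
  series:
    - [0, 0, 0, 0, 0, 0, 0.3]
    - [0, 0, 0, 0, 0, 0, 0.3]

```text
time: 5.32
position: [0.5059, 0.2053, 0.1928]
tool_rot: [0.74, 0.673, 0.001, 0.001]
ft_force: [0.1, 0.8, -1.5]
grip_width: 0.0553
```

Run:
```python
from h import *
o=robot.get_obs();save(robot.camera('wrist'),'w5.png');print(o['position'],o['grip_width'])
```

```text
[0.5059353  0.20531647 0.19275936] 0.055343154133362375
```

View pics/w5.png

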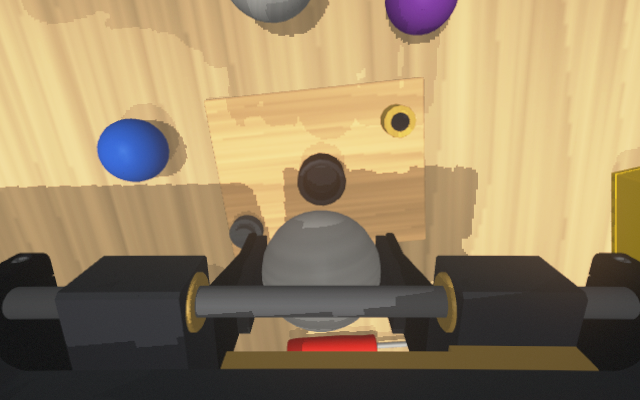

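The float is held at (321,270) in the jaws, and the pedestal stands empty at (322,180). I carry it over to the bin.

>>> apply_moves:
  series:
    - [-1.2, 0.3, 0, 0, 0, 0, 0.3]
    - [-3.8, 1.1, 0, 0, 0, 0, 0.3]
    - [-7, 2, 0, 0, 0, 0, 0.3]
    - [-10.5, 3, 0, 0, 0, 0, 0.3]
    - [-14, 4, 0, 0, 0, 0, 0.3]

```text
time: 5.78
position: [0.531, 0.0602, 0.1893]
tool_rot: [0.739, 0.673, -0.002, -0.001]
ft_force: [-0.5, -0.2, -0.4]
grip_width: 0.0555
```

>>> apply_moves:
  series:
    - [-3.5, 1, 0, 0, 0, 0, 0.3]
    - [-7, 2, 0, 0, 0, 0, 0.3]
    - [-10.5, 3, 0, 0, 0, 0, 0.3]
    - [-14, 4, 0, 0, 0, 0, 0.3]
    - [-17, 4.8, 0, 0, 0, 0, 0.3]

```text
time: 6.2
position: [0.563, -0.1149, 0.1891]
tool_rot: [0.74, 0.672, -0.001, -0.002]
ft_force: [0.5, -0.3, -0.2]
grip_width: 0.0556
```

>>> apply_moves:
  series:
    - [-2.5, 0.7, 0, 0, 0, 0, 0.3]
    - [-4.5, 1.3, 0, 0, 0, 0, 0.3]
    - [-6, 1.7, 0, 0, 0, 0, 0.3]
    - [-7, 2, 0, 0, 0, 0, 0.3]
    - [-7, 2, 0, 0, 0, 0, 0.3]

```text
time: 6.62
position: [0.5772, -0.1855, 0.1899]
tool_rot: [0.74, 0.672, -0.0, -0.0]
ft_force: [0.1, 0.1, 0.0]
grip_width: 0.0554
```

>>> apply_moves:
  series:
    - [0, 0, 0, 0, 0, 0, 0.3]
    - [0, 0, 0, 0, 0, 0, 0.3]
    - [0, 0, 0, 0, 0, 0, 0.3]
    - [0, 0, 0, 0, 0, 0, 0.3]

```text
time: 6.95
position: [0.5773, -0.182, 0.1911]
tool_rot: [0.739, 0.674, -0.0, -0.0]
ft_force: [-0.5, -0.0, -0.6]
grip_width: 0.0553
```

Run:
```python
from h import *
o=robot.get_obs();W=robot.camera_params('wrist');save(robot.camera('wrist'),'w6.png');print(o['position'],o['tool_rot'],o['grip_width'])
a=np.radians(-5.5);x=np.array([np.cos(a),np.sin(a),0]);y=np.array([-np.sin(a),np.cos(a),0]);b=np.array([.578,-.185,.109])
print([proj(W,b+sx*.083*x+sy*.068*y).round() for sx,sy in((1,1),(1,-1),(-1,-1),(-1,1))])
```

```text
[ 0.57726588 -0.18196682  0.1911248 ] [ 7.39094119e-01  6.73602114e-01 -2.08338513e-05 -2.74353915e-04] 0.055334424553255226
[array([455., 115.]), array([433., 300.]), array([212., 300.]), array([192., 114.])]
```

View pics/w6.png

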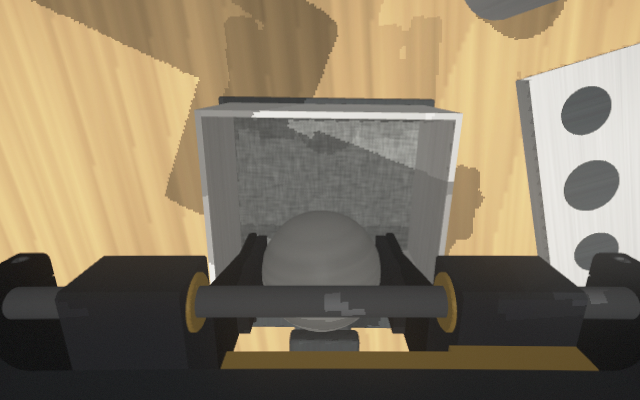

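The rim corners appear at (458,116) and (200,114), within about 5 px of prediction, so the float is centred over the bin. I descend in stages.

>>> apply_moves:
  series:
    - [-0.2, 0.3, 1.5, 0, 0, 0, 0.3]
    - [-0.2, 0.3, 4, 0, 0, 0, 0.3]
    - [-0.2, 0.3, 6.5, 0, 0, 0, 0.3]
    - [-0.2, 0.3, 8.5, 0, 0, 0, 0.3]
    - [-0.2, 0.3, 10, 0, 0, 0, 0.3]

```text
time: 7.42
position: [0.5795, -0.1845, 0.0894]
tool_rot: [0.739, 0.673, -0.0, -0.001]
ft_force: [0.3, 0.4, -0.3]
grip_width: 0.0552
```

>>> apply_moves:
  series:
    - [0, 0, 0.5, 0, 0, 0, 0.3]
    - [0, 0, 0.7, 0, 0, 0, 0.3]
    - [0, 0, 0.7, 0, 0, 0, 0.3]
    - [0, 0, 0.7, 0, 0, 0, 0.3]
    - [0, 0, 0.7, 0, 0, 0, 0.3]

```text
time: 7.83
position: [0.5811, -0.1859, 0.0854]
tool_rot: [0.74, 0.673, 0.0, 0.001]
ft_force: [-0.2, -0.3, 0.4]
grip_width: 0.0556
```

>>> apply_moves:
  series:
    - [0, 0, 0, 0, 0, 0, 0.3]
    - [0, 0, 0, 0, 0, 0, 0.3]
    - [0, 0, 0, 0, 0, 0, 0.3]

```text
time: 8.08
position: [0.5805, -0.1858, 0.0847]
tool_rot: [0.74, 0.673, 0.0, 0.0]
ft_force: [-0.7, -1.0, -0.6]
grip_width: 0.0554
```

Now .0847 to .067: 1.7 cm more.

>>> apply_moves:
  series:
    - [0, 0, 0.4, 0, 0, 0, 0.3]
    - [0, 0, 0.8, 0, 0, 0, 0.3]
    - [0, 0, 1.2, 0, 0, 0, 0.3]
    - [0, 0, 1.4, 0, 0, 0, 0.3]
    - [0, 0, 1.4, 0, 0, 0, 0.3]

```text
time: 8.5
position: [0.5797, -0.1853, 0.0691]
tool_rot: [0.74, 0.673, -0.0, -0.001]
ft_force: [-0.0, 0.4, -1.3]
grip_width: 0.0556
```

>>> apply_moves:
  series:
    - [0, 0, 0.15, 0, 0, 0, 0.3]
    - [0, 0, 0.3, 0, 0, 0, 0.3]
    - [0, 0, 0.3, 0, 0, 0, 0.3]
    - [0, 0, 0.3, 0, 0, 0, 0.3]
    - [0, 0, 0.3, 0, 0, 0, 0.3]

```text
time: 8.92
position: [0.5803, -0.1856, 0.0671]
tool_rot: [0.74, 0.673, 0.0, 0.0]
ft_force: [0.6, 0.4, -1.2]
grip_width: 0.0558
```

Run:
```python
from h import *
F=[]
for i in range(6):
  o=robot.get_obs();F.append(list(o['position'])+list(o['ft_force']));robot.camera('side')
F=np.array(F);print(F.mean(0).round(4),F.std(0).round(4),o['grip_width'])
```

```text
[ 0.5803 -0.1856  0.0672  0.3307 -0.1659 -0.2109] [0.     0.     0.     0.52   0.4878 0.648 ] 0.05563873826984343
```

>>> apply_moves:
  series:
    - [0, 0, 0.15, 0, 0, 0, 0.3]
    - [0, 0, 0.15, 0, 0, 0, 0.3]
    - [0, 0, 0.15, 0, 0, 0, 0.67]
    - [0, 0, 0.15, 0, 0, 0, 0.75]
    - [0, 0, 0.15, 0, 0, 0, 0.85]

```text
time: 9.63
position: [0.5802, -0.1856, 0.0656]
tool_rot: [0.74, 0.673, 0.0, -0.0]
ft_force: [-0.6, 0.3, 0.3]
grip_width: 0.0652
```

>>> apply_moves:
  series:
    - [0, 0, 0, 0, 0, 0, 0.9]
    - [0, 0, 0, 0, 0, 0, 0.95]
    - [0, 0, 0, 0, 0, 0, 0.95]
    - [0, 0, 0, 0, 0, 0, 0.95]
    - [0, 0, 0, 0, 0, 0, 0.95]

```text
time: 10.05
position: [0.5802, -0.1856, 0.0655]
tool_rot: [0.74, 0.673, -0.0, -0.0]
ft_force: [0.2, 0.3, 0.6]
grip_width: 0.0819
```

Run:
```python
from h import *
o=robot.get_obs();W=robot.camera_params('wrist');save(robot.camera('wrist'),'w7.png');print(o['position'],o['grip_width'],o['ft_force'])
```

```text
[ 0.58022816 -0.18556978  0.06553334] 0.08187610934127233 [0.228863   0.25637902 0.56106102]
```

View pics/w7.png

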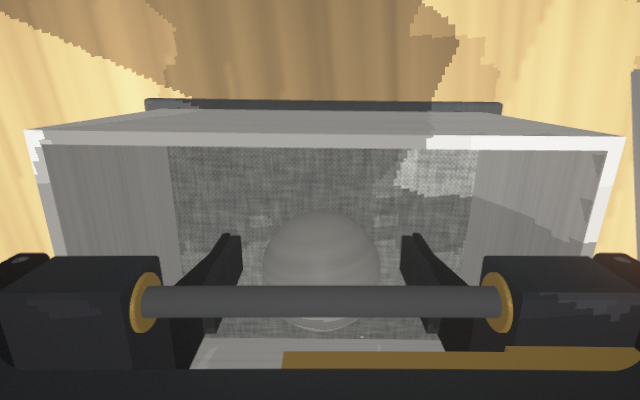

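The float rests free in the bin at (321,270) with both fingers clear. I lift out straight, move over the handle and turn the jaws to close along the grip's y.

>>> apply_moves:
  series:
    - [0, 0, -1, 0, 0, 0, 0.95]
    - [0, 0, -3.5, 0, 0, 0, 0.95]
    - [0, 0, -7.5, 0, 0, 0, 0.95]
    - [0, 0, -11.5, 0, 0, 0, 0.95]
    - [0, 0, -15.5, 0, 0, 0, 0.95]

```text
time: 10.52
position: [0.5798, -0.1854, 0.2226]
tool_rot: [0.74, 0.673, -0.0, -0.0]
ft_force: [1.0, -0.0, -0.0]
grip_width: 0.0829
```

>>> apply_moves:
  series:
    - [-0.5, 0, -2, 0, 0, 7, 0.95]
    - [-3.5, -0.1, -2.5, 0, 0, 14, 0.95]
    - [-7, -0.2, -2.5, 0, 0, 21, 0.95]
    - [-10.5, -0.3, -2.5, 0, 0, 28, 0.95]
    - [-12.8, -0.3, -2.5, 0, 0, 35, 0.95]

```text
time: 10.93
position: [0.5647, -0.3157, 0.2471]
tool_rot: [0.909, 0.416, 0.0, 0.002]
ft_force: [0.4, -0.2, -0.5]
grip_width: 0.0828
```

>>> apply_moves:
  series:
    - [0, 0, 0, 0, 0, 7, 1]
    - [0, 0, 0, 0, 0, 14, 1]
    - [0, 0, 0, 0, 0, 21, 1]
    - [0, 0, 0, 0, 0, 28, 1]
    - [0, 0, 0, 0, 0, 35, 1]

```text
time: 11.35
position: [0.5649, -0.3128, 0.2463]
tool_rot: [0.992, 0.124, 0.0, 0.0]
ft_force: [0.9, 1.1, -0.5]
grip_width: 0.0864
```

>>> apply_moves:
  series:
    - [0, 0, 0, 0, 0, 7, 1]
    - [0, 0, 0, 0, 0, 14, 1]
    - [0, 0, 0, 0, 0, 20, 1]
    - [0, 0, 0, 0, 0, 20, 1]
    - [0, 0, 0, 0, 0, 20, 1]

```text
time: 11.77
position: [0.5651, -0.3126, 0.2461]
tool_rot: [0.999, -0.046, 0.0, 0.0]
ft_force: [-0.4, 1.2, -0.2]
grip_width: 0.0871
```

Run:
```python
from h import *
o=robot.get_obs();W=robot.camera_params('wrist');save(robot.camera('wrist'),'w8.png');print(o['time'],o['position'],o['tool_rot'],o['grip_width'],o['ft_force'])
print(W['origin'],proj(W,[.565,-.313,.162]),proj(W,o['position']))
```

```text
11.7667 [ 0.56513563 -0.3126439   0.24614528] [ 9.98953519e-01 -4.57365056e-02  1.69018457e-04  1.04643907e-04] 0.08713442328166499 [-0.41683891  1.15963348 -0.17601045]
[ 0.648084   -0.31949215  0.3887143 ] [322.41078588 208.62728219] [322.46009069 271.09006482]
```

View pics/w8.png

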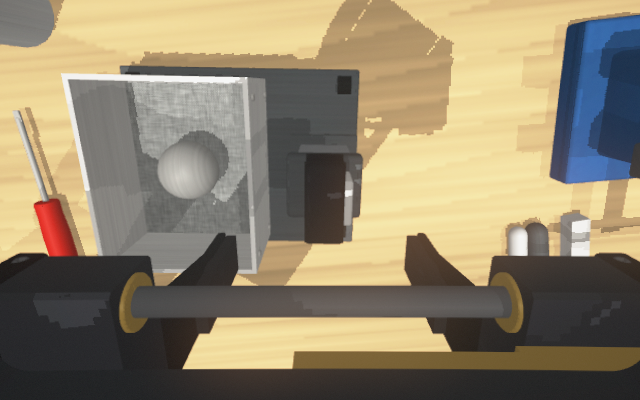

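The picture shows the float resting in the bin at (188,168). The grip's top is around x 305–345, with the light button on its right at (349,185).

Run:
```python
from h import *
W=robot.camera_params('wrist');a=np.radians(-5.4);x=np.array([np.cos(a),np.sin(a),0]);y=np.array([-np.sin(a),np.cos(a),0])
for z in(.162,.122):
  c=np.array([.565,-.313,z]);print(z,[proj(W,c+sx*.03*x+sy*.014*y).round().tolist() for sx,sy in((1,1),(1,-1),(-1,-1),(-1,1))])
im=cv2.imread('pics/w8.png',0)
print('col200',im[200,290:370:2].tolist());print('r200',im[140:260:3,320].tolist())
print('bin float',onz(W,(188,168),.062))
```

```text
0.162 [[302.0, 167.0], [343.0, 167.0], [342.0, 248.0], [303.0, 248.0]]
0.122 [[304.0, 155.0], [340.0, 155.0], [339.0, 226.0], [305.0, 226.0]]
col200 [69, 70, 70, 70, 70, 71, 70, 57, 46, 49, 47, 47, 48, 49, 48, 48, 49, 50, 51, 53, 53, 52, 54, 54, 55, 55, 56, 113, 166, 168, 166, 125, 89, 85, 88, 131, 221, 221, 221, 221]
r200 [70, 71, 95, 95, 82, 38, 40, 44, 42, 44, 46, 45, 45, 45, 45, 46, 45, 47, 48, 50, 48, 49, 51, 53, 51, 53, 54, 54, 53, 53, 54, 56, 56, 57, 56, 215, 220, 217, 221, 221]
bin float [ 0.58181552 -0.18507899  0.062     ]
```

>>> apply_moves:
  series:
    - [0.35, 0.05, 1.5, 0, 0, 0, 1]
    - [0.35, 0.05, 4.5, 0, 0, 0, 1]
    - [0.35, 0.05, 7, 0, 0, 0, 1]
    - [0.35, 0.05, 9, 0, 0, 0, 1]
    - [0.35, 0.05, 10.2, 0, 0, 0, 1]

```text
time: 12.23
position: [0.5675, -0.3127, 0.1411]
tool_rot: [0.999, -0.046, -0.002, -0.001]
ft_force: [-0.4, -0.5, 0.1]
grip_width: 0.0872
```

>>> apply_moves:
  series:
    - [0, 0, 0, 0, 0, 0, 1]
    - [0, 0, 0, 0, 0, 0, 1]
    - [0, 0, 0, 0, 0, 0, 1]
    - [0, 0, 0, 0, 0, 0, 1]

```text
time: 12.57
position: [0.5697, -0.3143, 0.1454]
tool_rot: [0.999, -0.047, 0.001, 0.001]
ft_force: [0.4, 0.5, -1.1]
grip_width: 0.0868
```

>>> apply_moves:
  series:
    - [0, 0, 0.1, 0, 0, 0, 0.5]
    - [0, 0, 0.1, 0, 0, 0, 0.4]
    - [0, 0, 0.1, 0, 0, 0, 0.2]
    - [0, 0, 0.1, 0, 0, 0, 0]
    - [0, 0, 0.1, 0, 0, 0, 0]
  newtons: 35

```text
time: 12.98
position: [0.5687, -0.3136, 0.1428]
tool_rot: [0.999, -0.047, 0.0, 0.0]
ft_force: [0.0, 0.0, 0.1]
grip_width: 0.0614
```

>>> apply_moves:
  series:
    - [0, 0, 0, 0, 0, 0, 0]
    - [0, 0, 0, 0, 0, 0, 0]
    - [0, 0, 0, 0, 0, 0, 0]
    - [0, 0, 0, 0, 0, 0, 0]
    - [0, 0, 0, 0, 0, 0, 0]

```text
time: 13.4
position: [0.5686, -0.3154, 0.1426]
tool_rot: [0.999, -0.047, 0.0, 0.002]
ft_force: [-1.2, -5.3, -1.6]
grip_width: 0.0288
```

>>> apply_moves:
  series:
    - [0, 0, 0, 0, 0, 0, 0]
    - [0, 0, 0, 0, 0, 0, 0]
    - [0, 0, 0, 0, 0, 0, 0]
    - [0, 0, 0, 0, 0, 0, 0]
    - [0, 0, 0, 0, 0, 0, 0]

```text
time: 13.82
position: [0.5686, -0.3153, 0.1426]
tool_rot: [0.999, -0.048, 0.0, 0.001]
ft_force: [-1.2, -4.6, -1.6]
grip_width: 0.0279
```

Width is 28 mm, so the button is in. I ease off the side load and pull up.

>>> apply_moves:
  series:
    - [0, 0.15, 0, 0, 0, 0, 0]
    - [0, 0.15, -0.7, 0, 0, 0, 0]
    - [0, 0.15, -1.7, 0, 0, 0, 0]
    - [0, 0.15, -2.7, 0, 0, 0, 0]
    - [0, 0.15, -3.7, 0, 0, 0, 0]

```text
time: 14.23
position: [0.5685, -0.3153, 0.1806]
tool_rot: [0.999, -0.047, 0.0, 0.0]
ft_force: [0.6, -3.3, -3.9]
grip_width: 0.0277
```

>>> apply_moves:
  series:
    - [0, 0, -0.8, 0, 0, 0, 0]
    - [0, 0, -1.6, 0, 0, 0, 0]
    - [0, 0, -2.3, 0, 0, 0, 0]
    - [0, 0, -2.3, 0, 0, 0, 0]
    - [0, 0, -2.3, 0, 0, 0, 0]

```text
time: 14.65
position: [0.5685, -0.3153, 0.2028]
tool_rot: [0.999, -0.047, 0.0, 0.0]
ft_force: [1.4, -4.5, -5.8]
grip_width: 0.0279
```

>>> apply_moves:
  series:
    - [0, 0.1, -0.8, 0, 0, 0, 0]
    - [0, 0.1, -1.8, 0, 0, 0, 0]
    - [0, 0.1, -2.8, 0, 0, 0, 0]
    - [0, 0.1, -3.8, 0, 0, 0, 0]
    - [0, 0.1, -4.8, 0, 0, 0, 0]

```text
time: 15.07
position: [0.5685, -0.3154, 0.2511]
tool_rot: [0.999, -0.047, -0.0, -0.001]
ft_force: [2.9, -0.7, -7.9]
grip_width: 0.0275
```

>>> apply_moves:
  series:
    - [0, 0, -0.7, 0, 0, 0, 0]
    - [0, 0, -1.4, 0, 0, 0, 0]
    - [0, 0, -1.9, 0, 0, 0, 0]
    - [0, 0, -2.1, 0, 0, 0, 0]
    - [0, 0, -2.1, 0, 0, 0, 0]

```text
time: 15.48
position: [0.5684, -0.3155, 0.2721]
tool_rot: [0.999, -0.047, 0.0, -0.0]
ft_force: [3.1, 0.4, -7.4]
grip_width: 0.028
```

>>> apply_moves:
  series:
    - [0, 0, -0.1, 0, 0, 0, 0]
    - [0, 0, -0.2, 0, 0, 0, 0]
    - [0, 0, -0.2, 0, 0, 0, 0]
    - [0, 0, -0.2, 0, 0, 0, 0]

```text
time: 15.82
position: [0.5684, -0.3155, 0.2727]
tool_rot: [0.999, -0.047, -0.0, -0.001]
ft_force: [4.6, 1.2, -10.5]
grip_width: 0.0278
```

Run:
```python
from h import *
a=robot.camera('side');b=robot.camera('wrist')
save(cv2.resize(np.vstack([a,b]),(480,600),interpolation=cv2.INTER_AREA),'end.png')
for i in range(4):
  robot.camera('top');o=robot.get_obs();print(np.round(o['position'],4),np.round(o['ft_force'],1),round(o['grip_width'],4))
```

```text
[ 0.5684 -0.3155  0.2728] [  6.    1.  -12.3] 0.0274
[ 0.5684 -0.3155  0.2728] [  4.1   1.1 -12.2] 0.0279
[ 0.5684 -0.3155  0.2728] [  5.7   1.8 -12.3] 0.0276
[ 0.5684 -0.3155  0.2728] [  4.1   1.8 -12.4] 0.028
```

View pics/end.png

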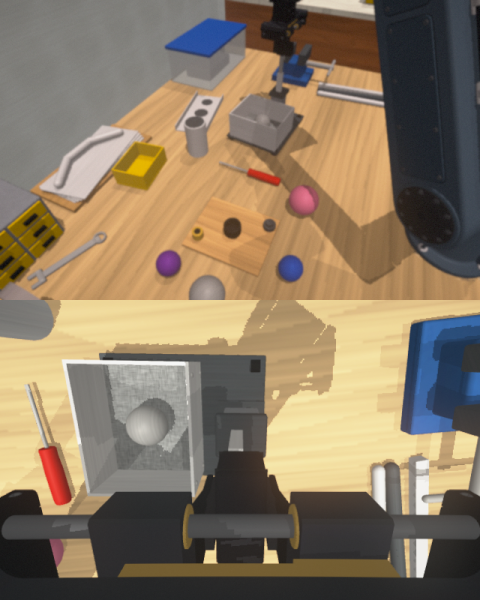

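The float lies in the bin at (150,422) in the lower picture. The handle is extended in the fingers, and the bystanders look unmoved. The pull holds steady at 12 N, above the spring pull, and the height does not change, so the handle is at its hard stop. I hand in.

```bash
python3 -c "
from rig import robot
print(robot.hand_in())
o=robot.get_obs();print(o['time'],o['position'],o['ft_force'],o['grip_width'])"
```

```text
the job is handed in; nothing more can be done
None
the job is handed in; nothing more can be done
```

The job is done and handed in; the hand-in gives no verdict.

- **Float:** I lifted the smaller grey float off its pedestal at 6 N and lowered it into the bin until its underside was about at the floor. I let it go there, and the wrist view showed it resting free near the bin's middle.
- **Handle:** I gripped the handle at 35 N. The opening closed to 28 mm, which means the button was in. I pulled straight up 60 mm to the first stop and on to 130 mm, the second stop.
- **Last checks:** The tool held steady at z = 0.2728 m with about 12 N of pull, more than the 7–9 N spring, so it was against the hard stop. The fingers were still at 28 mm on the grip, the float was in the bin, and the bystanders looked unmoved in the final picture.

No check failed. The two top-view estimates of the grip disagreed by about 4 mm, and the wrist view settled it. The side load on the grip was 4–5 N along y early in the pull and 4–6 N along x at the end.

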